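# Draw the serving board from under the stack

### The job

Slide the dark wooden board out from the bottom of the stack, under the chrome rail, and leave it lying square and lengthways on the grey placemat with no edge hanging over. Keep it flat on the table all the way, and leave the two other boards and the upturned glass stacked upright where they are behind the rail, never lifted or tipped over; leave everything else on the table alone.

Things in the scene. Friction and masses are not known exactly. Their poses are not given: they have to be found in the camera images.
- rail: Low chrome rail, fixed to the table. Origin on the table under its middle; x along the bar, y across it. The stack stands on its +y side; the dark board pokes out towards -y and leaves that way. Bar 148 mm long, 8 mm thick, 11 to 30 mm above the table, on two posts 124 mm apart (inner faces). The 8 mm dark board passes under it; it holds back the boards above.
- board_center (a point): Centre (4 mm above the table) of the dark wooden board at the bottom of the stack: 110 mm along its x, 150 mm along its y, 8 mm thick, about 0.11 kg. Its -y end is the front: about 25 to 35 mm of it pokes out under the rail at the start; the rest and the rear end are hidden under the stack. Too wide to pinch by its sides.
- board_front (a point): Middle of the top edge of the dark board's front end, 8 mm above the table. A black rubber grip strip, 90 mm along x and 26 mm deep, starts 2 mm behind it, 1 mm proud of the wood; the wood is solid for 45 mm. Pressed down on the strip by closed fingertips with about 8 to 15 N, the board can be drawn along: rubber grips fingertips well (friction over 1), the wood slides on the table (about 0.3).
- board_slot (a point): Centre of the dark board's through hand slot, 60 mm along the board's x and 34 mm along its y, 13 mm towards the front from the board's centre. Hidden under the rail and stack at first; once it is clear of the rail, closed fingertips can be put down into it to hook the board.
- slab_white: White board lying on the dark one: 110 x 150 x 10 mm (x, y, z), 0.09 kg, origin at the centre of its underside, 8 mm above the table at first; it stands up to 8 mm behind the rail. It comes down flat on the table when the dark board is gone.
- slab_pale: Pale wooden board on the white one, same size and weight, origin at the centre of its underside.
- glass_center (a point): Centre (half-way up) of the upturned clear tumbler with a wooden band on top of the stack: 100 mm high, 74 mm across at its foot (the rim), 60 mm at the top, about 0.14 kg. Its top is about 128 mm above the table at first.
- mat: Grey placemat, 190 mm along its x and 250 mm along its y, printed-thin (under 1 mm, no step to catch on), fixed to the table; origin at its centre, axes roughly parallel to the rail's. It lies on the -y side of the rail. The board should lie with its long side along the mat's long side.
- bottle_c (a point): Water bottle with a blue cap, 64 mm across, 200 mm high; point half-way up. Leave alone.
- jar_c (a point): Amber glass jar, 80 mm across, 110 mm high; point half-way up. Leave alone.
- mug_c (a point): Blue mug, 80 mm across, 90 mm high; point half-way up. Leave alone.
- glass_spare_center (a point): Second upturned tumbler with a wooden band, 74 mm across, 100 mm high, on the robot's left; point half-way up. Leave alone.
- plate_c (a point): White saucer, 150 mm across, 18 mm high, on the robot's right; point half-way up. Leave alone.
- spoon_grip (a point): Spoon, 150 mm long, lying on the robot's right near its base; point on its handle. Leave alone.
Mind the look-alikes: they are no part of the job. What is shaped like the rail but red is not meant. What is shaped like the slab_pale but pink is not meant.

How it is judged:
On the way:
1. the dark board is right out from under the rail and stack, with the glass still upright (y of board_center in the frame of rail below -0.08 m and angle between glass_center's own z axis and vertical below 0.3 rad), for 0.1 s.
At the end, for the whole second after the job is handed in: Dark board flat, centre within 40 mm (mat x) and 50 mm (mat y) of the mat's, turned under 0.3 rad. White board flat on the table, pale one on it, glass upright on top; boards within 30 mm of the rail's middle and 60 to 120 mm behind it, glass within 40 mm of its start, at rest (x of board_center in the frame of mat between -0.04 and 0.04 m and y of board_center in the frame of mat between -0.05 and 0.05 m and angle between the y axis of board_center and the y axis of mat, either way round below 0.3 rad and height (world z) of board_center below 0.008 m and angle between board_center's own z axis and vertical below 0.03 rad and linear speed of each of slab_white, board, glass below 0.01 m/s and angle between each of slab_white, slab_pale, glass_center's own z axis and vertical below 0.05 rad and x of slab_white in the frame of rail between -0.03 and 0.03 m and y of slab_white in the frame of rail between 0.06 and 0.12 m and x of slab_pale in the frame of rail between -0.03 and 0.03 m and y of slab_pale in the frame of rail between 0.06 and 0.12 m and height (world z) of slab_white below 0.004 m and height (world z) of slab_pale between 0.007 and 0.014 m and height (world z) of glass_center between 0.066 and 0.075 m and distance of glass_center from where it was at the start of the episode below 0.04 m); the robot touches nothing.
It fails at once if the glass or the stack tips over (angle between glass_center's own z axis and vertical above 0.4 rad or angle between slab_white's own z axis and vertical above 0.35 rad).
It fails at once if the stack is lifted or taken apart (height (world z) of glass_center above 0.105 m or height (world z) of slab_white above 0.04 m or height (world z) of slab_pale above 0.05 m).
It fails at once if the dark board is lifted off the table (height (world z) of board_center above 0.03 m).
It fails at once if another thing on the table is pushed or upset (distance of any of bottle_c, jar_c, mug_c, glass_spare_center, plate_c, spoon_grip from where it was at the start of the episode above 0.03 m).
It also fails if it takes over 56 s, if anything falls off the work surface, if the arm or the gripper's body presses on something with over 40 N, if the wrist force passes 120 N, or if a joint passes its speed limit or range.

### The arm

A 6-joint arm with a two-finger parallel gripper is mounted at the origin on the work surface. World frame = base frame: x ahead of the robot, y to its left, z up, the work surface at z = 0. Lengths are in m, angles in rad, forces in N, time in s.
With the tool pointing down it reaches from about 0.325 to 0.85 m from the base axis. Payload 4.4 kg.
Tool frame: the origin (TCP) lies on the centre line of the jaws, within the pads' length; the fingertips stand manip.tip_reach ahead of it and the grasp point (between the pads) lies 11 mm behind it (manip.tip_reach is the distance from the TCP to the fingertips, in m); y points along the fingers, x is the direction in which the jaws open and shut, and the axes are right-handed (so a half turn about y gives the same grasp; the last joint's range is limited). The gripper opens to 94 mm and grips with 3 to 60 N. Pads are 16 mm wide; open, the fingers measure 119 mm over their backs; the gripper's body (75 mm by 177 mm) begins 78 mm behind the grasp point.
Start: joints at [-1.448, 0.207, 1.542, -0, 1.393, -0.15], TCP at [0.155, -0.554, 0.213] pointing down, gripper open.
Joint ranges: [-2.73, 2.73], [-0.86, 2.22], [0.23, 2.46], [-1.11, 4.25], [0.08, 2.63], [-2.82, 2.82]. Speed limits (rad/s): [2.79, 2.79, 3.14, 3.14, 3.14, 3.14].

### API

Orientations are given as [roll, pitch, yaw] about the fixed x, y, z axes, in that order (R = Rz(yaw) Ry(pitch) Rx(roll)).
In Python, from station import manip, kin, get_obs, viewer, order gives the robot as it stands. Calls block until the motion is done:
- manip.reach(position, orientation): joint-space move of the TCP to a pose.
- manip.movel(position, orientation=None, feed=0.15, guard=None): straight line of the TCP; orientation=None keeps the orientation; feed is the mean speed in m/s. With guard (N) it stops when the force on the tool has changed by that much, and returns True; else False.
- manip.move_joints(angles): joint-space move.
- manip.gripper_to(opening, effort=None): finger opening in m; effort is the grip in N (None keeps the last); returns when the fingers have stopped.
- manip.wait(seconds).
- kin.solve_ik(position, orientation): joint angles nearest the present ones, or None.
- get_obs(): the state.
- viewer.capture(name): name is "scene" or "top" or "wrist"; returns a dict with "img" (384x512x3 uint8, red, green, blue), "range_z" (384x512 float32, m along the optical axis (not along the pixel's ray), 0 where there is no reading), "camera_matrix" (3x3 intrinsics, pixels), "xyz" and "rotation" of the camera in the world; the wrist camera has in their place "T_tool_cam" (4x4, takes a point from camera to tool coordinates, whose origin is the TCP and whose axes are the tool frame's). Camera axes: x right, y down, z forward; pixel columns grow to the right and rows downward; lengths in m; the calibration is good to about 2 mm. A picture is of the moment at which its call begins: read the wrist's pose just before it.
A pose or a line that the arm cannot do raises manip.Unreachable and nothing moves.
- order.finish_job(): hands the job in, once; it reports no verdict.
The state is a dict: "clock": time; "qpos": joint angles; "joint_vel": joint speeds; "effort": joint torques, N m; "position": TCP position; "tcp_rot": TCP orientation; "ft_force": force on the tool from outside, world axes, zero at the start; "moment": the same for the moment, N m; "finger_gap": finger opening in m.
Only numpy, scipy, OpenCV 4.12 (cv2) and the standard library are available. Lean on these libraries where they do the work, as an engineer would, in place of code of your own. Each camera call takes 0.05 s, during which the arm holds its last target. There are 200 camera calls.

## Working session

There is one attempt and no reset: what is moved stays moved. The work goes in short steps, each a Python script; the robot and the scene stay as the last script left them, time stands still between calls to the robot, and variables do not carry over. Pictures are saved under pics/ and viewed, about 8 in all and at most 12, crops included, and the job is handed in when it is done.

```bash
mkdir -p pics && ls && cat > h.py <<'E'
from station import manip, kin, get_obs, viewer, order
import numpy as np, cv2
def cap(n,f=None):
    c=viewer.capture(n)
    if f: cv2.imwrite('pics/'+f,c['img'][:,:,::-1])
    return c
def px(c,u,v,z=None):
    "world point at pixel; from depth, or on plane z"
    K=c['camera_matrix']; d=np.linalg.inv(K)@[u,v,1.]
    R=np.array(c['rotation']); t=np.array(c['xyz'])
    if R.shape!=(3,3):
        from scipy.spatial.transform import Rotation as Ro; R=Ro.from_euler('xyz',R).as_matrix()
    r=R@d
    return t+r*((z-t[2])/r[2] if z is not None else c['range_z'][int(round(v)),int(round(u))])
E
python3 - <<'E'
from h import *
import pickle
d={n:cap(n,n+'.png') for n in('scene','top')}
pickle.dump(d,open('c0.pkl','wb'))
for n in d: print(n,d[n]['xyz'],d[n]['rotation'])
o=get_obs();print(o['clock'],o['ft_force'],o['tcp_rot'],o['position'],manip.tip_reach)
E
```

```text
pics
scene [1.44264009 0.61392119 0.96251173] [-2.2197965  -0.00617961  2.17040386]
top [ 0.31221168 -0.01185745  1.5222262 ] [-2.98667220e+00 -3.79724649e-04 -1.57504576e+00]
0.1 [ 1.07663222  0.3837755  -0.0055106 ] [-1.57051791  0.00203054 -1.29701821] [ 0.15535446 -0.5528739   0.2124032 ] 0.008
```

View pics/top.png

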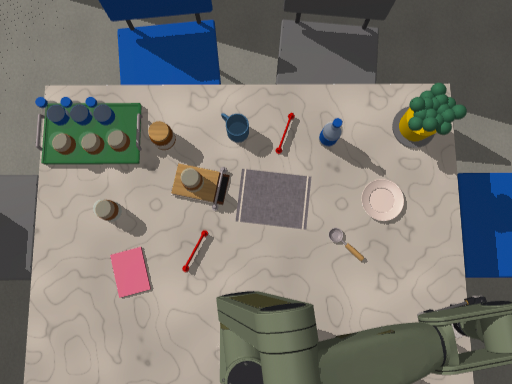

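View pics/scene.png

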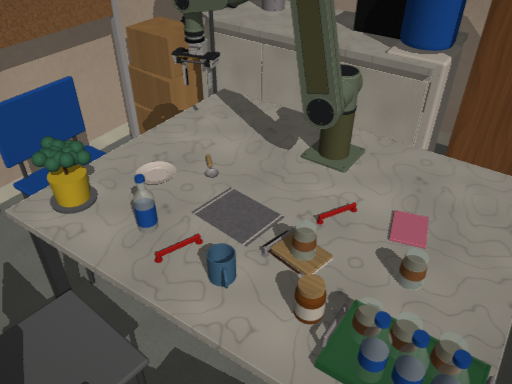

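Top view: the stack (pale board and glass) is at about (197,183), the chrome rail at (222,188) with the dark board front just right of it, and the mat at (274,199). The red rails at (285,134) and (195,252) and the pink slab at (130,272) are decoys. I'll confirm in a crop.

```bash
python3 - <<'E'
from h import *
import pickle
d=pickle.load(open('c0.pkl','rb'))
c=d['top']; im=c['img'][150:240,165:320,::-1]
cv2.imwrite('pics/crop1.png',cv2.resize(im,None,fx=5,fy=5,interpolation=cv2.INTER_CUBIC))
for p in [(243,169),(309,177),(303,228),(237,219),(222,188)]: print(p,px(c,*p,z=0),px(c,*p))
E
```

```text
(243, 169) [0.62712356 0.01659216 0.        ] [0.62686066 0.01656841 0.00127082]
(309, 177) [ 0.59697988 -0.21923505  0.        ] [ 0.59684564 -0.2191373   0.00071754]
(303, 228) [ 0.41509326 -0.19367814  0.        ] [ 0.41513146 -0.19374564 -0.00056517]
(237, 219) [0.44770486 0.03793266 0.        ] [0.44737644 0.03781197 0.00368969]
(222, 188) [0.55846072 0.09142083 0.        ] [0.55712856 0.09086211 0.00823496]
```

View pics/crop1.png

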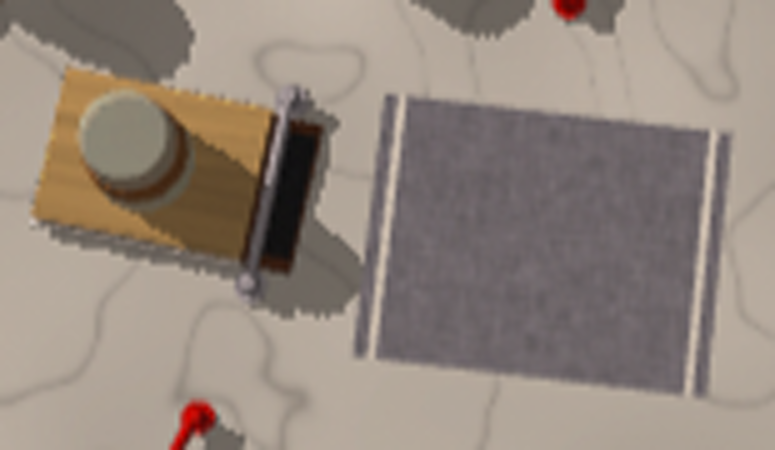

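```bash
python3 - <<'E'
from h import *
import pickle
c=pickle.load(open('c0.pkl','rb'))['top']
q=lambda u,v,z:px(c,165+u/5,150+v/5,z)
m=np.array([q(*p,0) for p in[(387,95),(731,133),(705,395),(356,356)]])
print('mat',m[:,:2],m.mean(0)); print([np.linalg.norm(m[i]-m[i-1]) for i in range(4)])
print('mat y ang',np.arctan2(*((m[0]+m[3]-m[1]-m[2])[[1,0]])))
r=np.array([q(292,90,.026),q(246,285,.026)]);f=np.array([q(323,125,.008),q(288,271,.008)])
for n,a in(('rail',r),('front',f)):
    d=a[0]-a[1]; print(n,a.mean(0),np.linalg.norm(d),'x ang',np.arctan2(d[1],d[0]))
g=q(125,137,.128);print('glass',g)
t=-np.pi/2
E
```

```text
mat [[ 0.62713253  0.01874247]
 [ 0.59840086 -0.22713474]
 [ 0.41154661 -0.20412232]
 [ 0.43996535  0.04073934]] [ 0.51926134 -0.09294381  0.        ]
[np.float64(0.1884553398584647), np.float64(0.24755022676024438), np.float64(0.18826598510053433), np.float64(0.24650528596919427)]
mat y ang 1.4548607074331779
rail [0.55656015 0.10075491 0.026     ] 0.1416070346332826 x ang -0.22193889834968494
front [0.55164591 0.07627076 0.008     ] 0.10728542769567663 x ang -0.2281839005776235
glass [0.57333054 0.18766955 0.128     ]
```

```bash
python3 - <<'E'
from h import *
yaw=-0.225; yh=np.array([-np.sin(yaw),np.cos(yaw),0])
P=np.array([.5516,.0763,0])+.008*yh
O=[-np.pi/2,0,yaw]
manip.gripper_to(0.0)
for a in (yaw,yaw-np.pi,yaw+np.pi):
    try: print(a,kin.solve_ik(P+[0,0,.17],[-np.pi/2,0,a]))
    except Exception as e: print(a,e)
manip.reach(P-.05*yh+[0,0,.15],O)
o=get_obs(); c=cap('wrist','w1.png')
import pickle; pickle.dump((o,c),open('w1.pkl','wb'))
print(o['clock'],o['position'],o['tcp_rot'],o['ft_force'],c['T_tool_cam'])
E
```

```text
-0.225 [-0.00379891  0.21360376  1.62626048  0.          1.30172842  0.22120109]
-3.366592653589793 None
2.916592653589793 None
4.025 [0.54244784 0.03450904 0.15009451] [-1.57101034e+00 -3.33417819e-04 -2.26307361e-01] [ 0.33829731  0.64240786 -0.70061791] [[ 9.99999744e-01  6.31492028e-04  3.36049495e-04 -9.12180187e-04]
 [-1.62145550e-04 -2.57448164e-01  9.66292097e-01 -1.70853751e-01]
 [ 6.96721081e-04 -9.66291904e-01 -2.57447996e-01  7.37688526e-02]
 [ 0.00000000e+00  0.00000000e+00  0.00000000e+00  1.00000000e+00]]
```

View pics/w1.png

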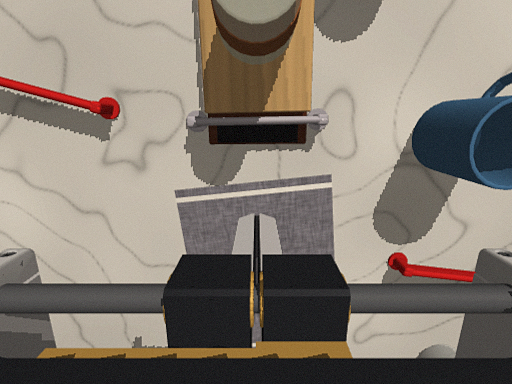

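The wrist view shows the chrome rail from (190,121) to (325,119) and the dark board's front edge from (209,143) to (306,143), with the strip behind it. Board and rail are nearly aligned with the tool.

```bash
python3 - <<'E'
from h import *
import pickle
from scipy.spatial.transform import Rotation as Ro
o,c=pickle.load(open('w1.pkl','rb'))
T=np.eye(4);T[:3,:3]=Ro.from_euler('xyz',o['tcp_rot']).as_matrix();T[:3,3]=o['position']
W=T@c['T_tool_cam']; c['rotation']=W[:3,:3]; c['xyz']=W[:3,3]
a,b=px(c,209,142,.008),px(c,306,142.5,.008); m=(a+b)/2
print('front',a,b,m,np.linalg.norm(b-a),np.arctan2(*(b-a)[[1,0]]))
a,b=px(c,190,119,.026),px(c,325,118,.026)
print('rail',(a+b)/2,np.linalg.norm(b-a),np.arctan2(*(b-a)[[1,0]]))
print('railbar ty', [px(c,258,v,.03) for v in(116,124)])
print(px(c,258,138),px(c,258,119))
print('mat',px(c,176,191,0),px(c,331,176,0))
E
```

```text
front [0.49976013 0.09059084 0.008     ] [0.60640746 0.06553456 0.008     ] [0.55308379 0.0780627  0.008     ] 0.10955122339458177 -0.23075997607393078
rail [0.55878204 0.10359007 0.026     ] 0.14059300116542575 -0.21843985615499967
railbar ty [array([0.55984711, 0.10593178, 0.03      ]), array([0.55807382, 0.09814827, 0.03      ])]
[0.5546798  0.08263492 0.00902922] [0.55918751 0.10301864 0.0293887 ]
mat [0.44354839 0.04237469 0.        ] [0.62971621 0.01870811 0.        ]
```

```bash
cat >> h.py <<'E'
def fz(n=4):
    s=[]
    for _ in range(n): manip.wait(.03); s.append(get_obs()['ft_force'])
    return np.mean(s,0)
E
python3 - <<'E'
from h import *
yaw=-0.225; yh=np.array([-np.sin(yaw),np.cos(yaw),0])
P=np.array([.5531,.0781,0])+.009*yh; O=[-np.pi/2,0,yaw]
manip.movel(P+[0,0,.06],O,feed=.12)
f0=fz()
hit=manip.movel(P+[0,0,.012],O,feed=.02,guard=5)
z=get_obs()['position'][2]; f=fz(); print(hit,z,f0,f)
zc=z
for i in range(8):
    if f[2]-f0[2]>10: break
    zc-=.0005; manip.movel([P[0],P[1],zc],O,feed=.02); f=fz(); print(zc,get_obs()['position'],f-f0)
print(get_obs()['clock'])
import pickle; pickle.dump((P,zc,f0),open('press.pkl','wb'))
E
```

```text
True 0.017293351070240354 [-0.22520757 -0.12666379  0.36946018] [-0.35741902  0.18622738  6.04682765]
0.016793351070240353 [0.5553167  0.08683781 0.01730867] [-1.32524566  0.11530895  5.12227535]
0.016293351070240353 [0.55532797 0.08686628 0.01726165] [-2.07624415 -0.44323829  7.89803832]
0.015793351070240352 [0.55535348 0.0868394  0.0172538 ] [-3.34887464 -0.12862127 11.27431869]
8.3917
```

```bash
cat >> h.py <<'E'
def drag(P,Q,z,f0,ya,yb,n,feed,F=11.5):
    for k in range(1,n+1):
        s=k/n; p=P+(Q-P)*s
        manip.movel([p[0],p[1],z],[-np.pi/2,0,ya+(yb-ya)*s],feed=feed)
        f=np.array(get_obs()['ft_force'])-f0; print(k,get_obs()['position'].round(4),f.round(1),round(z,4))
        z+=np.clip((f[2]-F)/6000*.6,-.0005,.0005)
        if f[2]<3: print('lost'); break
    return z
E
python3 - <<'E'
from h import *
import pickle
P,z,f0=pickle.load(open('press.pkl','rb'))
yaw=-0.225; yh=np.array([-np.sin(yaw),np.cos(yaw),0])
Q=P-.03*yh
z=drag(P,Q,z,f0,yaw,yaw,3,.03)
pickle.dump((Q,z,f0),open('press.pkl','wb')); print(get_obs()['clock'])
o=get_obs();c=cap('wrist','w2.png');pickle.dump((o,c),open('w2.pkl','wb'))
E
```

```text
1 [0.5548 0.0781 0.0173] [0.9 4.2 6.5] 0.0158
2 [0.5533 0.0687 0.0173] [0.7 3.1 7.2] 0.0153
3 [0.5516 0.059  0.0172] [ 0.7  3.8 10. ] 0.0149
9.8417
```

View pics/w2.png

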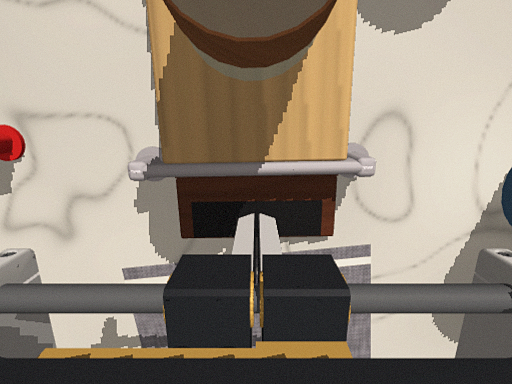

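The fingertips are still on the strip (255,220), and more wood now shows in front of the rail (row 187), so the board follows. I'll continue the straight draw.

```bash
python3 - <<'E'
from h import *
import pickle
P,z,f0=pickle.load(open('press.pkl','rb'))
yaw=-0.225; yh=np.array([-np.sin(yaw),np.cos(yaw),0])
Q=P-.12*yh
z=drag(P,Q,z,f0,yaw,yaw,10,.03)
pickle.dump((get_obs()['position'],z,f0),open('press.pkl','wb')); print(get_obs()['clock'])
o=get_obs();c=cap('wrist','w3.png');pickle.dump((o,c),open('w3.pkl','wb'))
E
```

```text
1 [0.5492 0.0474 0.0172] [1.2 5.3 9.9] 0.0147
2 [0.5467 0.0357 0.0172] [1.3 5.5 9.8] 0.0145
3 [0.5442 0.0236 0.0172] [ 1.5  5.3 10.9] 0.0144
4 [0.5415 0.0115 0.0172] [ 1.8  4.4 12.5] 0.0143
5 [ 5.388e-01 -3.000e-04  1.720e-02] [ 0.7  3.3 11.9] 0.0144
6 [ 0.536  -0.0122  0.0172] [ 0.7  3.  12.9] 0.0145
7 [ 0.5332 -0.024   0.0172] [ 1.8  3.6 11.4] 0.0146
8 [ 0.5305 -0.0359  0.0172] [ 1.1  1.8 11.7] 0.0146
9 [ 0.5278 -0.0477  0.0172] [ 1.5  2.1 12.5] 0.0146
10 [ 0.525  -0.0595  0.0172] [-0.2  3.1 10.4] 0.0147
15.3917
```

View pics/w3.png

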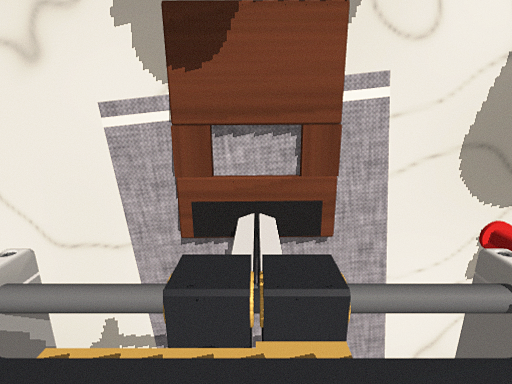

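```bash
python3 - <<'E'
from h import *
import pickle
P,z,f0=pickle.load(open('press.pkl','rb'))
z=drag(P,np.array([.5127,-.158,0]),z,f0,-.225,-.116,9,.03)
manip.movel(get_obs()['position']+[0,0,.15],feed=.1)
q=get_obs()['qpos'].copy(); q[0]-=.9; manip.move_joints(q)
print(get_obs()['clock'],get_obs()['position'])
import pickle
d={n:cap(n) for n in('scene','top')};pickle.dump(d,open('c1.pkl','wb'))
a=cv2.resize(d['top']['img'][150:240,165:320,::-1],None,fx=5,fy=5,interpolation=cv2.INTER_CUBIC); cv2.imwrite('pics/t2.png',a)
cv2.imwrite('pics/s2.png',cv2.resize(d['scene']['img'][160:290,170:350,::-1],None,fx=4,fy=4,interpolation=cv2.INTER_CUBIC))
E
```

```text
1 [ 0.5267 -0.0704  0.0172] [ 0.   3.4 12.4] 0.0146
2 [ 0.5254 -0.0815  0.0172] [-0.   2.8 11.7] 0.0147
3 [ 0.524  -0.0925  0.0172] [-0.1  3.4 11.5] 0.0147
4 [ 0.5226 -0.1036  0.0172] [ 1.   2.9 12.2] 0.0147
5 [ 0.5212 -0.1145  0.0172] [ 0.7  2.7 10.7] 0.0148
6 [ 0.5198 -0.1255  0.0172] [ 1.   2.  11.8] 0.0147
7 [ 0.5184 -0.1365  0.0172] [ 0.8  3.7 11.9] 0.0147
8 [ 0.517  -0.1475  0.0172] [ 0.8  2.1 11. ] 0.0148
9 [ 0.5156 -0.1585  0.0172] [ 0.6  3.2 11.6] 0.0147
23.4917 [ 0.19709771 -0.50140392  0.1663569 ]
```

View pics/t2.png

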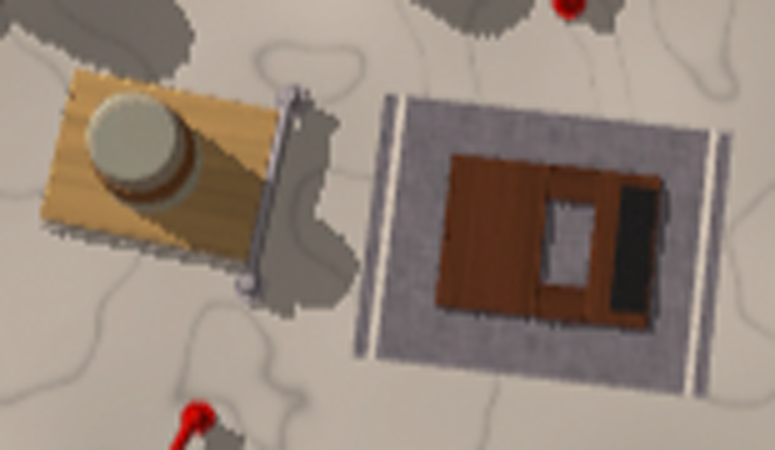

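View pics/s2.png

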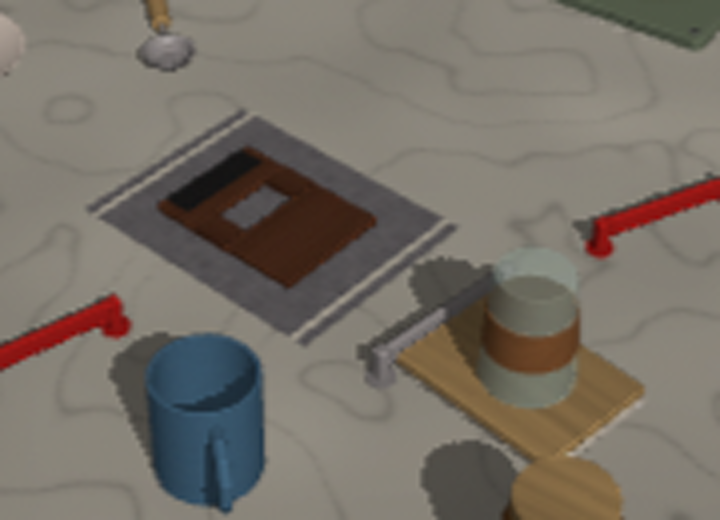

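The top crop shows the board at (549,241), inside the mat centred at (545,245) and square to it. The stack is upright behind the rail. One numeric check, then I hand in.

```bash
python3 - <<'E'
from h import *
import pickle
c=pickle.load(open('c1.pkl','rb'))['top']
q=lambda u,v,z:px(c,165+u/5,150+v/5,z)
b=np.array([q(*p,.008) for p in[(452,154),(664,178),(650,328),(437,305)]]);d=b[0]+b[3]-b[1]-b[2]
e=b.mean(0)-[.5193,-.0935,.008];a=-.116
print('board dx,dy',e[0]*np.cos(a)+e[1]*np.sin(a),-e[0]*np.sin(a)+e[1]*np.cos(a),'turn',np.arctan2(d[1],d[0])-1.455)
p=np.array([q(*x,.02) for x in[(77,70),(42,220)]]);yh=np.array([.223,.975,0]);xh=np.array([.975,-.223,0])
s=p.mean(0)-[.558,.103,0]; print('pale rear y,x',s@yh-.075*1,s@xh)
print('glass now',q(134,138,.12),'pale top z',[px(c,165+u/5,150+v/5)[2].round(4) for u,v in((60,200),(240,120),(220,230))],'board z',px(c,165+480/5,150+230/5)[2])
print(get_obs()['ft_force'],get_obs()['clock'])
order.finish_job()
E
```

```text
board dx,dy 0.0011283848115762316 -0.0032018116693191814 turn 0.0003168051802262539
pale rear y,x 0.0742285354664864 -0.0030347189559979757
glass now [0.57413475 0.18287927 0.12      ] pale top z [np.float64(0.0187), np.float64(0.0219), np.float64(0.0204)] board z 0.01623096544584346
[ 0.02975395  0.22299698 -0.36664396] 23.5917
the job is handed in; nothing more can be done
```

I pressed the closed fingertips on the rubber strip with about 11 N and drew the dark board straight out under the rail. I then turned it by 0.11 rad to square it with the mat, let go, moved the arm clear and handed the job in at 23.6 s on the robot's clock.

**Last checks (camera images, before handing in):**
- **Dark board:** its centre is about 1 mm (mat x) and 3 mm (mat y) from the mat's centre, and it is turned under 0.01 rad. No edge hangs over.
- **Stack:** both boards and the glass look upright behind the rail. The pale board is about 74 mm behind it and 3 mm off its middle. The glass moved about 5 mm, and the pale board's top is at about 20 mm, so the white board has come down onto the table.
- **Other things:** I saw nothing else disturbed in the crops I viewed, which don't cover the whole table.

**One reading that disagreed:** a single depth pixel on the dark board gave 16 mm where 8 mm is expected. I put it down to depth noise without checking it again. The pictures show the board flat, and the fingertip height stayed at 17.2 mm from soon after the draw began, as it should for a board flat on the table.

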